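# Hold the washed coolant cell in the inspection beam

### The arm

A 6-joint arm with a two-finger parallel gripper is mounted at the origin on the work surface. World frame = base frame: x ahead of the robot, y to its left, z up, the work surface at z = 0. Lengths are in m, angles in degrees, forces in N, time in s.
With the tool pointing down it reaches from about 0.3 to 0.95 m from the base axis. Payload 3.1 kg.
Tool frame: the origin (TCP) lies midway between the tips of the shut fingers; the grasp point (between the pads) lies 19 mm behind it (bot.hold_point_z is the distance from the TCP to the grasp point, in m); z points along the fingers, y is the direction in which the jaws open and shut (so a half turn about z gives the same grasp; the last joint's range is limited). The gripper opens to 85 mm and grips with 20 to 120 N. Pads are 22 mm wide; open, the fingers measure 114 mm over their backs; the gripper's body (76 mm by 85 mm) begins 54 mm behind the grasp point. The pads swing forward as they close: fully open they stand 13 mm farther back than shut.
Start: joints at [-77.103, 17.653, 93.61, -0, 68.738, -3.994], TCP at [0.182, -0.598, 0.231] pointing down, gripper open.
Joint ranges: [-175.34, 175.34], [-45.06, 112.39], [2.9, 150.54], [-68.45, 248.45], [3.09, 151.38], [-168.51, 168.51]. Speed limits (degrees/s): [159.86, 159.86, 180, 180, 180, 180].

### API

Orientations are given as [roll, pitch, yaw] about the fixed x, y, z axes, in that order (R = Rz(yaw) Ry(pitch) Rx(roll)).
In Python, from plant import bot gives the robot as it stands.
- The arm moves only by the tool play_rows, never from a script. Its argument "series" is a list of rows, each a list of 3 entries, a list of its own where there are three numbers: the opening, from 0 (shut) to 1 (fully open), then the shift along the tool's x, y, z in mm, then the turn, a rotation vector about the tool's x, y, z in degrees. In form: [[gripper, [dx, dy, dz], [wx, wy, wz]], ...]. A call has 1 to 20 rows; each row is the pose to reach, as a shift and turn from the pose measured when the call began, along the tool's axes at that moment; what a row does not reach only later rows make up. A row lasts 1/12 s, in which the tool goes at most 41.7 mm and 7.16 degrees, less where a joint would pass 70% of its speed; a pose out of reach is approached as far as the arm can. A call with a gripper value outside its range is refused whole. The fingers move at their own pace and stop on an object; "force" is the grip in N (left out, the last holds). Time passes only in rows, so rows that repeat a pose let the fingers close. It gives the time, the measured TCP pose, the force and the opening at its end, in the units of the state.
- bot.observe(): the state, without advancing time (a new reading comes with each control period).
- bot.read_camera(name): name is "scene" or "top" or "wrist"; returns a dict with "img" (384x512x3 uint8, blue, green, red), "z_map" (384x512 float32, m along the optical axis (not along the pixel's ray), 0 where there is no reading), "vfov" (degrees; the focal length in pixels is half the picture's height over the tangent of half this angle, whatever the lens; pixels are square), "cx", "cy" (the principal point, pixels), "world_to_cam" (4x4, takes a point from world to camera coordinates). Camera axes: x right, y down, z forward; pixel columns grow to the right and rows downward; lengths in m; the calibration is good to about 2 mm. A picture is of the moment at which its call begins.
- bot.close_job(): hands the job in, once; it reports no verdict.
The state is a dict: "time": time; "joint_pos": joint angles; "joint_vel": joint speeds; "joint_torque": joint torques, N m; "tool_pos": TCP position; "ee_rot": TCP orientation; "contact_force": force on the tool from outside, world axes, zero at the start; "moment": the same for the moment, N m; "finger_gap": opening from 0.0 (shut) to 1.0 (fully open).
Only numpy, scipy, OpenCV 4.12 (cv2) and the standard library are available. Lean on these libraries where they do the work, as an engineer would, in place of code of your own. Each camera call takes 0.05 s, during which the arm holds its last target.

### The job

The glass measuring cell of the coolant monitor has been washed and must be checked for film and scratches: first slide the inspection lamp's shutter fully open by its red tab, then lift the cell out of the drying tray and hold it still and upright in the light path, its middle at the midpoint between lamp and camera lens and on their axis, with its clear windows square to the light. Grip the cell by its two frosted faces only, never touch the clear windows, do not knock the cell against the stand and leave everything else where it is. Finish while still holding the cell there: do not put it down or let it go.

Things in the scene. Friction and masses are not known exactly. Their poses are not given: they have to be found in the camera images.
- stand: inspection stand, fixed: aluminium rail (400 x 60 x 30 mm) with a grey lamp at its +y end and a blue camera at -y, facing each other on one axis along y at x = 0, 120 mm above the table. Lens ends at y = -70 mm, shutter housing begins at +72 mm: a 142 mm gap. All lower than 152 mm but the shutter tab (176 mm). Origin on the table under mid-gap; x across the rail, away from the robot; z up
- beam (a point): the middle of the light path: the point on the optical axis halfway between lamp and camera lens, 120 mm above the table; axes as the stand's (y along the light)
- shutter (a joint): the lamp's slide shutter, in m: 0 = shut (steel plate in front of the lamp lens), 0.040 = fully open against its stop. It slides straight along the stand's +x and stays where it is left; sliding friction about 2 N
- shutter_tab (a point): centre of the shutter's red tab, moving with it; axes as the stand's. Tab 16 mm (x) by 12 mm (y), 26 mm high: 13 mm above and below this point. It stands up from the slot along the top of the black shutter housing, which is 146 mm above the table (4 mm below the tab), 96 mm long (x), 16 mm thick (y)
- tray: shallow blue drying tray, fixed to the table, 150 x 220 mm (x, y), rim 16 mm high, walls and floor 3 mm thick; three washed parts stand in it in a row along its y, about 68 mm apart, in any order. Origin at the centre of its underside
- cell: glass measuring cell (cuvette), loose, about 55 g, upright in the tray, open at the top: 24 mm (x) by 34 mm (y), 70 mm high (z up). The faces across its y are white frosted plates, 34 mm outside to outside; the faces across its x are clear windows, set back 1.5 mm between the plates; the light is to pass along its x. Origin at the centre of its underside
- cell_mid (a point): the centre of the cell, 35 mm above its underside; axes as the cell's
- frost_left: the cell's white frosted side plate on its +y side, outside face at y = +17 mm, 24 mm wide, 3 mm thick, up to the top of the cell; origin and axes as the cell's
- frost_right: the same on the cell's -y side, outside face at y = -17 mm; origin and axes as the cell's
- window_a: the cell's clear window on its +x side, 28 mm wide, outside face at x = +10.5 mm; origin and axes as the cell's
- window_b: the same on the cell's -x side, outside face at x = -10.5 mm; origin and axes as the cell's
- sight_glass: round brass-rimmed sight glass, 44 mm across and 12 mm high, lying in the tray; a bystander. Origin at the centre of its underside
- union_nut: hexagonal brass pipe union, 34 mm across and 27 mm high, standing in the tray; a bystander. Origin at the centre of its underside
- oil_bottle: cream and amber oil bottle with black cap and yellow spout, 68 mm across and 190 mm high, standing to the left, towards the robot; a bystander. Origin at the centre of its underside
- spirit_level: yellow spirit level, 240 x 24 x 48 mm, standing on its long edge behind the inspection stand; a bystander. Origin at the centre of its underside, x along its length
- screwdriver: orange-handled screwdriver lying near the robot; a bystander, lying along the robot's y, under 40 mm high
- tape_roll: roll of yellow tape lying flat behind the tray, 90 mm across and 24 mm high; a bystander. Origin at the centre of its underside
- caliper: steel digital caliper lying flat behind the stand, 210 mm long, 13 mm high; a bystander. Origin at the middle of its beam, x along the beam
Things that resemble listed ones, but are neither listed nor needed, are in the scene too. There is more than one size of the cell; the one meant has the size given above.

How it is judged (in metres and radians):
On the way, in this order (a step that is already met when the one before it is completed fails the run):
1. the shutter is slid fully open while the cell still stands in the tray (value of joint shutter above 0.036 m and height (world z) of cell below 0.01 m), for 0.2 s.
2. the cell is lifted clear of the tray, gripped by both frosted faces (contact force between the fingers and frost_left above 0.5 N and contact force between the fingers and frost_right above 0.5 N and height (world z) of cell above 0.03 m), for 0.2 s.
3. the cell is held in the light path (contact force between the fingers and frost_left above 0.5 N and contact force between the fingers and frost_right above 0.5 N and distance between cell_mid and beam below 0.015 m), for 0.2 s.
At the end, for the whole second after the job is handed in: Shutter open at least 36 mm. The cell is held still by its frosted faces alone, clear of the stand: its centre within 6 mm of the optical axis and 12 mm of mid-gap along it, windows square to the light and cell upright within 7 degrees. Bystanders within 25 mm of their start (contact force between the fingers and frost_left above 0.5 N and contact force between the fingers and frost_right above 0.5 N and value of joint shutter above 0.036 m and x of cell_mid in the frame of beam between -0.006 and 0.006 m and z of cell_mid in the frame of beam between -0.006 and 0.006 m and y of cell_mid in the frame of beam between -0.012 and 0.012 m and angle between the x axis of cell and the y axis of stand, either way round below 0.12 rad and angle between cell's own z axis and vertical below 0.12 rad and linear speed of cell below 0.02 m/s and angular speed of cell below 0.2 rad/s and contact force between cell and stand below 0.05 N and distance of each of sight_glass, union_nut, oil_bottle, spirit_level, screwdriver, tape_roll, caliper from where it was at the start of the episode below 0.025 m); the arm keeps its last pose, push and grip.
It fails at once if the robot touches a clear window of the cell (contact force between any of the fingers, the arm and window_a above 0.2 N or contact force between any of the fingers, the arm and window_b above 0.2 N).
It fails at once if the cell is tipped over (angle between cell's own z axis and vertical above 0.6 rad).
It fails at once if the cell is knocked against the inspection stand (contact force between cell and stand above 1 N).
It fails at once if a bystander is pushed away or knocked over (distance of any of sight_glass, union_nut, oil_bottle, spirit_level, screwdriver, tape_roll, caliper from where it was at the start of the episode above 0.025 m).
It also fails if it takes over 58 s, if anything falls off the work surface, if the arm or the gripper's body presses on something with over 40 N, if the wrist force passes 120 N, or if a joint passes its speed limit or range.

## Working session

There is one attempt and no reset: what is moved stays moved. The work goes in short steps, Python scripts to look and compute and a tool call to move; the robot and the scene stay as the last step left them, time stands still between calls to the robot, and variables do not carry over. Pictures are saved under pics/ and viewed, and the job is handed in when it is done.

Besides the shell and the picture viewer there is one more tool, called after "Request:" as name(argument=value, ...) on one line, values as JSON. play_rows: Moves the arm, as the interface text tells. Its arguments: {"type":"object","properties":{"series":{"type":"array"},"force":{"type":"number"}},"required":["series"]}

```bash
ls; mkdir -p pics; cat > h.py <<'E'
import numpy as np, cv2
from plant import bot
from scipy.spatial.transform import Rotation as R
def f(c): return c['img'].shape[0]/2/np.tan(np.radians(c['vfov'])/2)
def w2p(c,p):
    q=c['world_to_cam']@np.r_[p,1]; return f(c)*q[0]/q[2]+c['cx'], f(c)*q[1]/q[2]+c['cy']
def cloud(c):
    z=c['z_map']; v,u=np.mgrid[:z.shape[0],:z.shape[1]]
    P=np.stack([(u-c['cx'])/f(c)*z,(v-c['cy'])/f(c)*z,z],-1)
    T=np.linalg.inv(c['world_to_cam']); W=P@T[:3,:3].T+T[:3,3]; W[z==0]=np.nan; return W
def ray(c,u,v,h):
    T=np.linalg.inv(c['world_to_cam']); d=T[:3,:3]@np.array([(u-c['cx'])/f(c),(v-c['cy'])/f(c),1]); o=T[:3,3]
    return o+d*(h-o[2])/d[2]
def load(n): return np.load(f'pics/{n}.npy',allow_pickle=True).item()
def snap(n,name):
    c=bot.read_camera(n); np.save(f'pics/{name}.npy',c,allow_pickle=True); cv2.imwrite(f'pics/{name}.png',c['img']); return c
E
python3 - <<'E'
from h import *
print(bot.observe())
for n in ['scene','top','wrist']:
    c=snap(n,n+'0'); print(n,c['vfov'],c['cx'],c['cy'],np.linalg.inv(c['world_to_cam']).round(3).tolist(), (c['z_map']==0).mean())
E
```

```text
pics
{'time': 0.0, 'joint_pos': array([-7.71035229e+01,  1.77034633e+01,  9.36894897e+01,  1.75084031e-04,
        6.87373995e+01, -3.99197447e+00]), 'joint_vel': array([ 0.09333408, -0.07706421, -0.02500462, -0.13338108,  0.04204107,
       -0.04852112]), 'joint_torque': array([-1.97370546e-04, -4.15258670e+01, -2.76665175e+01, -1.44562523e-04,
        1.03085639e-02,  1.00857605e-05]), 'tool_pos': array([ 0.1813759 , -0.5972475 ,  0.23005865]), 'ee_rot': array([-1.79869975e+02, -9.23733796e-03,  1.68883774e+01]), 'contact_force': array([ 0.4829474 , -0.16173041, -0.25949023]), 'moment': array([ 0.02128393, -0.01670092, -0.01453012]), 'finger_gap': 1.0011482339103601}
scene 56.390969381532415 252.06874877939467 195.93306221774264 [[0.668, 0.549, -0.503, 1.099], [0.744, -0.501, 0.442, -0.531], [-0.009, -0.669, -0.743, 0.985], [0.0, 0.0, 0.0, 1.0]] 0.0041351318359375
top 44.79896356401026 253.0293119032178 192.52592788493698 [[0.016, -0.986, 0.167, 0.301], [-1.0, -0.02, -0.02, -0.015], [0.023, -0.167, -0.986, 1.357], [0.0, 0.0, 0.0, 1.0]] 0.0038604736328125
wrist 63.654337621322966 251.96488560003237 188.0028398336823 [[0.29, -0.917, -0.273, 0.25], [-0.957, -0.279, -0.08, -0.577], [-0.003, 0.284, -0.959, 0.373], [0.0, 0.0, 0.0, 1.0]] 0.004221598307291667
```

View pics/scene0.png

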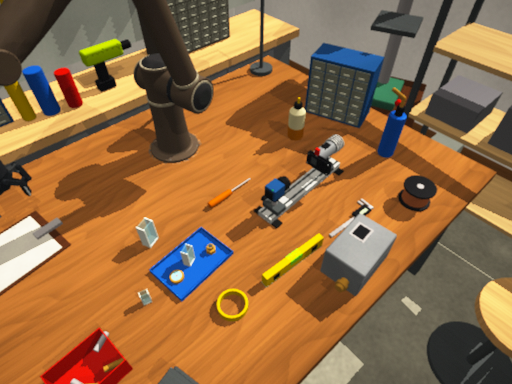

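View pics/top0.png

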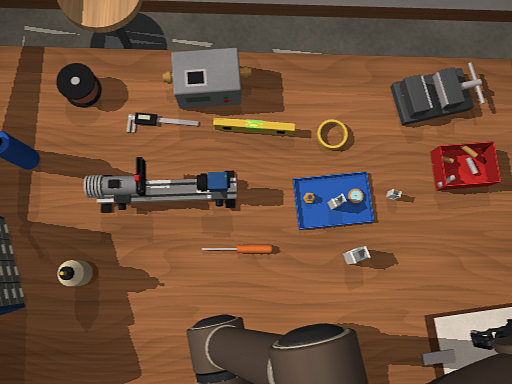

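View pics/wrist0.png

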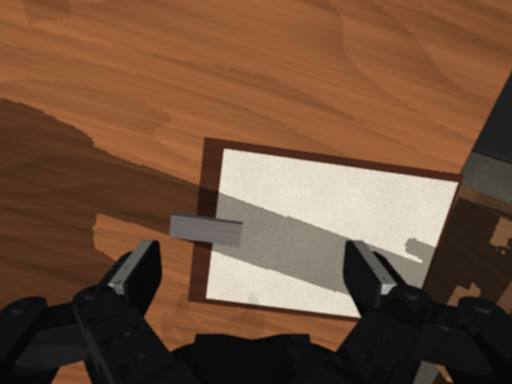

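The candidates for the cell in the scene view are (188,255) inside the tray, (147,233) a larger one on the table, and (145,297) a small one. By the description it should be the one in the tray. I'll check it in a close crop.

```bash
python3 - <<'E'
from h import *
s=load('scene0')['img'];t=load('top0')['img']
a=cv2.resize(t[165:270,285:410],None,fx=5,fy=5,interpolation=cv2.INTER_CUBIC)[:, :625]
cv2.imwrite('pics/ct.png',a)
cv2.imwrite('pics/cs.png',cv2.resize(s[205:305,130:250],None,fx=6,fy=6,interpolation=cv2.INTER_CUBIC))
cv2.imwrite('pics/st.png',cv2.resize(t[145:220,75:245],None,fx=4.5,fy=4.5,interpolation=cv2.INTER_CUBIC))
cv2.imwrite('pics/ss.png',cv2.resize(s[125:225,250:350],None,fx=6,fy=6,interpolation=cv2.INTER_CUBIC))
for n,(u0,v0,u1,v1) in {'scene0':(130,205,250,305),'top0':(285,165,410,270)}.items():
    c=load(n);W=cloud(c)
    sub=W[v0:v1,u0:u1].reshape(-1,3); 
    px=np.stack(np.meshgrid(np.arange(u0,u1),np.arange(v0,v1)),-1).reshape(-1,2)
    m=sub[:,2]>0.045
    print(n,m.sum()); 
    from scipy.cluster.hierarchy import fclusterdata
    l=fclusterdata(sub[m],0.02,'distance')
    for k in set(l):
        q=sub[m][l==k]
        if len(q)>8: print(len(q),px[m][l==k].mean(0),q.min(0).round(3),q.max(0).round(3),np.median(q,0).round(3))
E
```

```text
scene0 466
41 [143.3902439 292.6097561] [ 0.523 -0.462  0.045] [ 0.546 -0.435  0.056] [ 0.534 -0.448  0.052]
130 [186.92307692 250.69230769] [ 0.491 -0.298  0.045] [ 0.526 -0.258  0.079] [ 0.511 -0.279  0.065]
295 [145.88135593 227.97288136] [ 0.33  -0.356  0.045] [ 0.379 -0.301  0.099] [ 0.362 -0.33   0.08 ]
top0 306
39 [396.1025641  192.53846154] [ 0.52  -0.466  0.045] [ 0.542 -0.439  0.06 ] [ 0.533 -0.452  0.052]
79 [338.27848101 200.27848101] [ 0.485 -0.304  0.047] [ 0.52  -0.263  0.08 ] [ 0.503 -0.282  0.069]
188 [358.34042553 254.67021277] [ 0.328 -0.361  0.045] [ 0.375 -0.305  0.102] [ 0.352 -0.333  0.087]
```

View pics/ct.png

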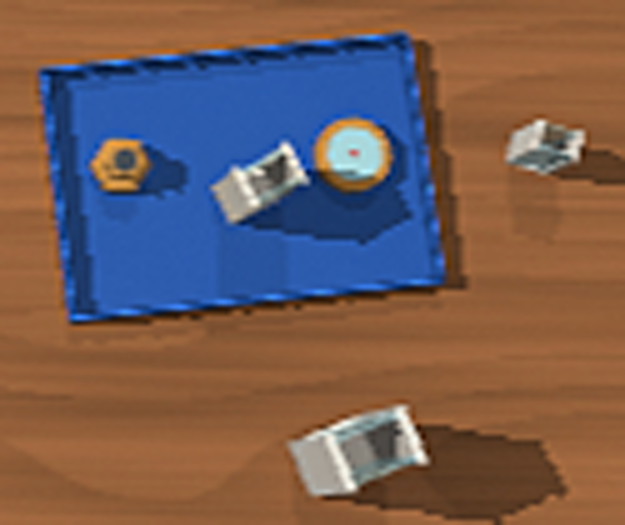

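View pics/cs.png

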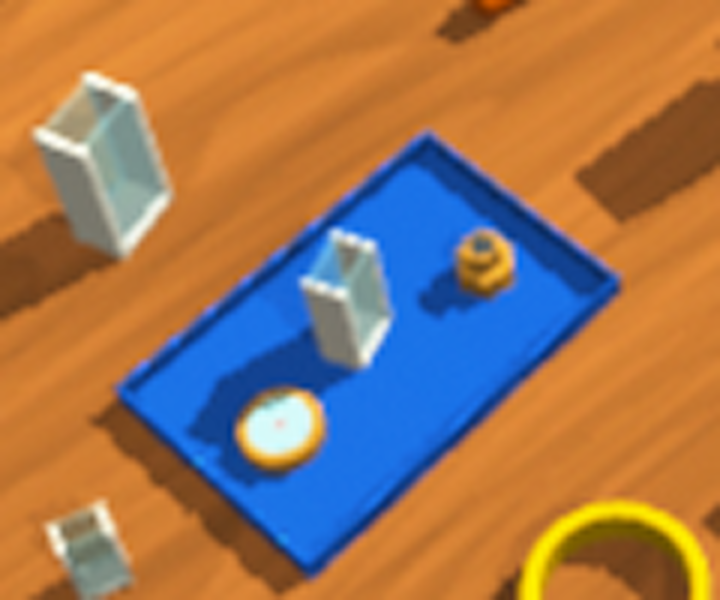

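View pics/st.png

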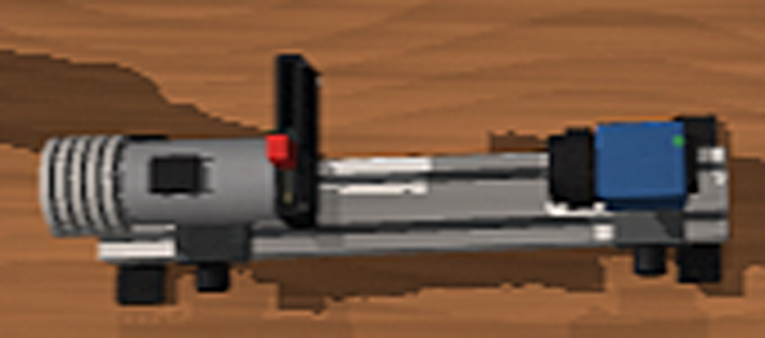

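View pics/ss.png

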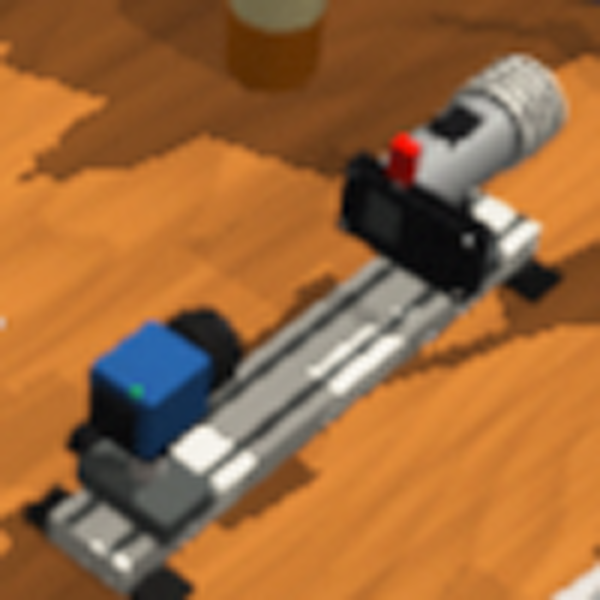

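The crops confirm it: the cell in the tray is about 70 mm high, and the other two are about 97 and 52 mm. Its frosted plates are at lower left and upper right in the top crop. Next I'll get coarse positions of the stand and tab.

```bash
python3 - <<'E'
from h import *
for n in ['scene0','top0']:
    c=load(n);W=cloud(c);hsv=cv2.cvtColor(c['img'],cv2.COLOR_BGR2HSV)
    red=((hsv[...,0]<6)|(hsv[...,0]>174))&(hsv[...,1]>180)&(hsv[...,2]>110)&(W[...,2]>0.13)&(W[...,2]<.2)&(W[...,0]>.35)
    v,u=np.where(red); q=W[red]; print(n,'tab',red.sum(),u.mean(),v.mean(),q.min(0).round(3),q.max(0).round(3),np.median(q,0).round(3))
    # stand high parts
    m=(W[...,2]>0.09)&(W[...,2]<.16)&(W[...,0]>.42)&(W[...,0]<.65)&(W[...,1]>-.08)&(W[...,1]<.45)
    q=W[m]
    for name,mm in {'dark':c['img'][m].max(1)<60,'blue':(hsv[m][:,0]>100)&(hsv[m][:,0]<125)&(hsv[m][:,1]>120)}.items():
        p=q[mm]; print(name,len(p),p.min(0).round(3),p.max(0).round(3),p.mean(0).round(3))
    # rail top z 0.03
    m=(W[...,2]>0.1)&(W[...,2]<.156)&(W[...,0]>.42)&(W[...,0]<.65)&(W[...,1]>-.08)&(W[...,1]<.45)
    print(cv2.minAreaRect(W[m][:,:2].astype(np.float32)*1000))
    for lo,hi in [(.02,.05)]:
        m=(W[...,2]>lo)&(W[...,2]<hi)&(W[...,0]>.4)&(W[...,0]<.63)&(W[...,1]>-.08)&(W[...,1]<.45)&(hsv[...,1]<60)
        r=cv2.minAreaRect(W[m][:,:2].astype(np.float32)*1000); print('rail',r,m.sum())
E
```

```text
scene0 tab 16 317.3125 149.875 [0.533 0.256 0.157] [0.548 0.267 0.179] [0.543 0.261 0.174]
dark 506 [0.504 0.023 0.093] [0.602 0.337 0.155] [0.553 0.204 0.127]
blue 265 [0.522 0.029 0.098] [0.568 0.09  0.15 ] [0.552 0.055 0.135]
((556.5164794921875, 217.15560913085938), (99.01087951660156, 384.3968200683594), 4.101236343383789)
rail ((530.0928955078125, 206.68470764160156), (88.02653503417969, 396.5255432128906), 1.7407881021499634) 1048
top0 tab 23 136.43478260869566 177.3913043478261 [0.528 0.256 0.173] [0.541 0.265 0.181] [0.536 0.261 0.177]
dark 749 [0.496 0.021 0.095] [0.596 0.4   0.156] [0.534 0.215 0.136]
blue 404 [0.501 0.029 0.102] [0.592 0.326 0.152] [0.537 0.07  0.14 ]
((551.9632568359375, 213.64450073242188), (98.93854522705078, 381.7893371582031), 4.4263997077941895)
rail ((518.6513671875, 204.83897399902344), (83.26377868652344, 399.00762939453125), 3.418830633163452) 1659
```

```bash
cat >> h.py <<'E'
def to(p,yaw):
    s=bot.observe(); Rc=R.from_euler('xyz',s['ee_rot'],degrees=True); Rt=R.from_euler('xyz',[180,0,yaw],degrees=True)
    d=Rc.inv().apply(np.array(p)-s['tool_pos'])*1000; w=(Rc.inv()*Rt).as_rotvec(degrees=True)
    print('t',s['time'],'pos',s['tool_pos'].round(4),'rot',s['ee_rot'].round(2),'F',s['contact_force'].round(1),'gap',round(s['finger_gap'],3)); print('shift',d.round(1),'turn',w.round(2))
E
python3 -c "
from h import *
to([.53,.15,.40],94)"
```

```text
t 0.15 pos [ 0.1814 -0.5974  0.2303] rot [-1.7989e+02 -1.0000e-02  1.6890e+01] F [-0.1  0.4 -0.2] gap 0.997
shift [ 550.7 -614.2 -168.5] turn [ -0.08  -0.08 -77.11]
```

Request:
play_rows(series=[[1,[100,-110,-168],[0,0,-15]],[1,[100,-110,-168],[0,0,-15]],[1,[100,-110,-168],[0,0,-20]],[1,[100,-110,-168],[0,0,-25]],[1,[551,-614,-168],[0,0,-77]],[1,[551,-614,-168],[0,0,-77]],[1,[551,-614,-168],[0,0,-77]],[1,[551,-614,-168],[0,0,-77]],[1,[551,-614,-168],[0,0,-77]],[1,[551,-614,-168],[0,0,-77]],[1,[551,-614,-168],[0,0,-77]],[1,[551,-614,-168],[0,0,-77]],[1,[551,-614,-168],[0,0,-77]],[1,[551,-614,-168],[0,0,-77]],[1,[551,-614,-168],[0,0,-77]],[1,[551,-614,-168],[0,0,-77]],[1,[551,-614,-168],[0,0,-77]],[1,[551,-614,-168],[0,0,-77]],[1,[551,-614,-168],[0,0,-77]],[1,[551,-614,-168],[0,0,-77]]])

```text
time: 1.82
tool_pos: [0.5098, 0.1077, 0.3964]
ee_rot: [-180.0, -0.1, 93.9]
contact_force: [0.8, -1.7, 0.5]
finger_gap: 1.002
```

Request:
play_rows(series=[[1,[45,20,0],[0,0,0]],[1,[45,20,0],[0,0,0]],[1,[45,20,0],[0,0,0]],[1,[45,20,0],[0,0,0]]])

```text
time: 2.15
tool_pos: [0.5263, 0.1539, 0.3957]
ee_rot: [-179.9, -0.0, 94.0]
contact_force: [-0.3, 0.2, -0.2]
finger_gap: 0.998
```

```bash
python3 -c "
from h import *
c=snap('wrist','w1'); to([.53,.15,.4],94); print(bot.observe()['joint_vel'].round(2))"
```

```text
t 2.2 pos [0.5262 0.153  0.3959] rot [-1.7989e+02 -2.0000e-02  9.3920e+01] F [-0.  -0.5 -0.3] gap 0.999
shift [-3.3  3.6 -4.1] turn [-0.11 -0.02 -0.08]
[-1.36 -0.99  0.47  0.18 -0.05  0.13]
```

View pics/w1.png

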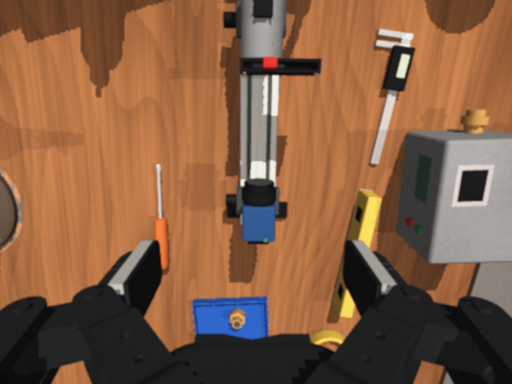

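```bash
python3 - <<'E'
from h import *
c=load('w1');W=cloud(c);hsv=cv2.cvtColor(c['img'],cv2.COLOR_BGR2HSV)
img=c['img'].astype(int)
print('cam',np.linalg.inv(c['world_to_cam'])[:3,3])
red=((hsv[...,0]<6)|(hsv[...,0]>174))&(hsv[...,1]>180)&(W[...,2]>.14)&(W[...,2]<.2)&(W[...,0]<.62)&(W[...,0]>.45)
q=W[red];print('tab',red.sum(),q.min(0).round(4),q.max(0).round(4),q.mean(0).round(4))
top=red&(W[...,2]>.168)
v,u=np.where(top);print('tab top',u.min(),u.max(),v.min(),v.max(),ray(c,u.mean(),v.mean(),.176),np.median(W[top][:,2]))
hs=(img.max(2)<70)&(W[...,2]>.125)&(W[...,2]<.165)&(W[...,1]>.2)
hs[:,:235]=0;hs[:50]=0;hs[80:]=0
v,u=np.where(hs);print('housing px',u.min(),u.max(),v.min(),v.max()); 
ht=hs&(W[...,2]>.138)
v,u=np.where(ht);P=np.array([ray(c,a,b,.146) for a,b in zip(u,v)]);print('z',np.median(W[ht][:,2]))
print('housing top',cv2.minAreaRect((P[:,:2]*1000).astype(np.float32)),u.min(),u.max(),v.min(),v.max())
def corner(a,b,h): return ray(c,a,b,h).round(4)
# lens & cam
m=(W[...,2]>.05)&(W[...,2]<.16)&(W[...,1]<.2)&(W[...,1]>-.02)&(W[...,0]>.45)&(W[...,0]<.62)
for y in np.arange(.0,.16,.008):
    s=m&(abs(W[...,1]-y)<.004)
    q=W[s]
    if len(q): print(y.round(3),len(q),q[:,0].min().round(4),q[:,0].max().round(4),q[:,2].max().round(4))
# rail edges
for y in np.arange(.12,.24,.02):
    s=(W[...,2]>.02)&(W[...,2]<.04)&(abs(W[...,1]-y)<.006)&(W[...,0]>.42)&(W[...,0]<.65)
    q=W[s]; 
    if len(q): print('rail',y.round(3),q[:,0].min().round(4),q[:,0].max().round(4),np.median(q[:,2]).round(4))
cv2.imwrite('pics/w1c.png',cv2.resize(c['img'][0:250,200:350],None,fx=2.4,fy=2.4,interpolation=cv2.INTER_NEAREST))
E
```

```text
cam [0.5204643  0.22539038 0.53877672]
tab 171 [0.5278 0.2558 0.1436] [0.5463 0.2698 0.1791] [0.5362 0.2615 0.1752]
tab top 262 276 58 69 [0.53597149 0.26140056 0.176     ] 0.17626659681572288
housing px 240 320 57 74
z 0.14642648998316055
housing top ((549.94384765625, 262.3592529296875), (94.50128173828125, 16.893457412719727), 3.202162027359009) 240 320 58 74
0.024 60 0.5261 0.5549 0.1372
0.032 102 0.5053 0.5623 0.1459
0.04 203 0.505 0.5745 0.1455
0.048 214 0.4861 0.5751 0.1458
0.056 255 0.4858 0.5743 0.1458
0.064 208 0.4906 0.5734 0.1453
0.072 201 0.5034 0.5728 0.1454
0.08 238 0.5031 0.5708 0.1452
0.088 157 0.5132 0.5614 0.1462
0.096 194 0.5124 0.5608 0.1469
0.104 223 0.5126 0.5608 0.1465
0.112 252 0.5162 0.5569 0.1421
rail 0.12 0.5061 0.5656 0.0309
rail 0.14 0.5049 0.5639 0.031
rail 0.16 0.5037 0.5633 0.0309
rail 0.18 0.5025 0.5618 0.031
rail 0.2 0.5014 0.5608 0.0308
rail 0.22 0.5002 0.5595 0.0308
```

View pics/w1c.png

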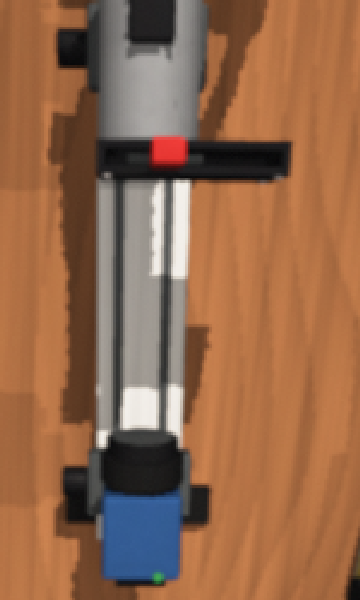

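The wrist picture shows the red tab at (270,63), the black housing spanning u 242–320 and the lens end at about (260,190). The rail gives a stand yaw of 3.4°, with mid-gap at about (0.5325, 0.181). The tab is at (0.536, 0.2615), and its top measures 0.176 as specified. I'll grip the tab across x and slide it.

```bash
python3 -c "
from h import *
to([.536,.2615,.19],93.4);to([.536,.2615,.157],93.4)"
```

```text
t 2.2 pos [0.5262 0.153  0.3959] rot [-1.7989e+02 -2.0000e-02  9.3920e+01] F [-0.  -0.5 -0.3] gap 0.999
shift [107.5  17.6 205.9] turn [-0.11 -0.02  0.52]
t 2.2 pos [0.5262 0.153  0.3959] rot [-1.7989e+02 -2.0000e-02  9.3920e+01] F [-0.  -0.5 -0.3] gap 0.999
shift [107.5  17.7 238.9] turn [-0.11 -0.02  0.52]
```

Request:
play_rows(series=[[0.6,[107.5,17.6,150],[0,0,0.5]],[0.6,[107.5,17.6,150],[0,0,0.5]],[0.6,[107.5,17.6,150],[0,0,0.5]],[0.6,[107.5,17.6,150],[0,0,0.5]],[0.6,[107.5,17.6,150],[0,0,0.5]],[0.6,[107.5,17.6,180],[0,0,0.5]],[0.6,[107.5,17.6,205],[0,0,0.5]],[0.6,[107.5,17.6,205],[0,0,0.5]],[0.6,[107.5,17.6,205],[0,0,0.5]],[0.6,[107.5,17.6,205],[0,0,0.5]]], force=20)

```text
time: 3.03
tool_pos: [0.5372, 0.2606, 0.1928]
ee_rot: [180.0, -0.1, 93.3]
contact_force: [-0.1, -0.6, 0.4]
finger_gap: 0.601
```

```bash
python3 -c "
from h import *
c=snap('wrist','w2'); to([.536,.2615,.157],93.4)"
```

```text
t 3.0833 pos [0.5378 0.2611 0.1936] rot [ 1.7987e+02 -9.0000e-02  9.3330e+01] F [0.1 0.2 0.6] gap 0.597
shift [ 0.5 -1.8 36.6] turn [ 0.13 -0.09 -0.07]
```

View pics/w2.png

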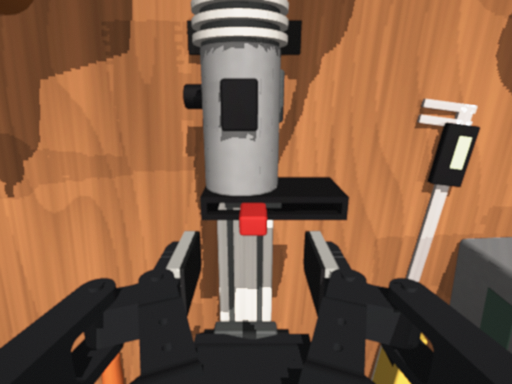

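```bash
python3 -c "
from h import *
c=load('w2'); s=bot.observe()
p=s['tool_pos']
for dz in (0,.01,.019,.03): print(w2p(c,p+[0,0,dz]))
hsv=cv2.cvtColor(c['img'],cv2.COLOR_BGR2HSV);W=cloud(c)
red=((hsv[...,0]<6)|(hsv[...,0]>174))&(hsv[...,1]>180)&(W[...,2]>.14)&(W[...,2]<.2)
t=red&(W[...,2]>.172); v,u=np.where(t); print(u.min(),u.max(),v.min(),v.max(),ray(c,u.mean(),v.mean(),.176),np.median(W[t],0))
"
```

```text
(np.float64(255.44817560220937), np.float64(243.33819544838167))
(np.float64(255.67733248275547), np.float64(252.89460282124958))
(np.float64(255.91072051434193), np.float64(262.6274596330305))
(np.float64(256.23875576218353), np.float64(276.30733890857493))
239 266 214 234 [0.53609089 0.2638795  0.176     ] [0.53611323 0.26419328 0.17632352]
```

Request:
play_rows(series=[[0.6,[2,-1.8,20],[0,0,0]],[0.6,[2,-1.8,36],[0,0,0]],[0.6,[2,-1.8,36],[0,0,0]],[0.6,[2,-1.8,36],[0,0,0]],[0,[2,-1.8,36],[0,0,0]],[0,[2,-1.8,36],[0,0,0]],[0,[2,-1.8,36],[0,0,0]],[0,[2,-1.8,36],[0,0,0]],[0,[2,-1.8,36],[0,0,0]],[0,[2,-1.8,36],[0,0,0]],[0,[2,-1.8,36],[0,0,0]]], force=20)

```text
time: 4.0
tool_pos: [0.5371, 0.2634, 0.1593]
ee_rot: [179.7, -0.1, 93.3]
contact_force: [-0.1, -1.2, 6.5]
finger_gap: 0.18
```

Request:
play_rows(series=[[0,[0,10,-1],[0,0,0]],[0,[0,20,-1],[0,0,0]],[0,[0,30,-1],[0,0,0]],[0,[0,39,-1],[0,0,0]],[0,[0,41,-1],[0,0,0]],[0,[0,41,-1],[0,0,0]],[0,[0,41,-1],[0,0,0]],[0,[0,41,-1],[0,0,0]]])

```text
time: 4.67
tool_pos: [0.5702, 0.2653, 0.1593]
ee_rot: [-179.1, -0.0, 93.3]
contact_force: [-18.6, -1.3, 10.3]
finger_gap: 0.179
```

```bash
python3 -c "
from h import *
c=snap('wrist','w3'); to([.577,.2655,.159],93.4)
hsv=cv2.cvtColor(c['img'],cv2.COLOR_BGR2HSV);W=cloud(c)
red=((hsv[...,0]<6)|(hsv[...,0]>174))&(hsv[...,1]>180)&(W[...,2]>.14)&(W[...,2]<.2)
t=red&(W[...,2]>.172); v,u=np.where(t); print(u.min(),u.max(),v.min(),v.max(),ray(c,u.mean(),v.mean(),.176),np.median(W[t],0))
"
```

```text
t 4.7167 pos [0.5702 0.2653 0.1593] rot [-179.14   -0.     93.32] F [-18.1  -1.2  10.5] gap 0.174
shift [-0.1  6.8  0.2] turn [-0.86 -0.   -0.08]
234 266 245 271 [0.56848987 0.26594448 0.176     ] [0.56852517 0.26618831 0.17619416]
```

View pics/w3.png

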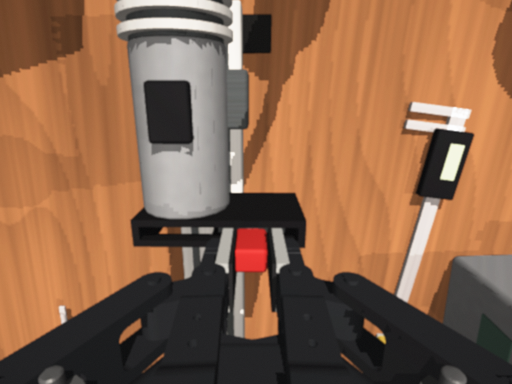

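The tab is at stand x of about +41 mm, and the 18 N reaction shows it is on its stop. It evidently started about 8 mm open. I'll relieve the push, open the fingers and rise.

Request:
play_rows(series=[[0,[0,0,0],[-0.8,0,0]],[0,[0,0,0],[-0.8,0,0]],[0.45,[0,0,0],[-0.8,0,0]],[0.45,[0,0,0],[-0.8,0,0]],[0.45,[0,0,0],[-0.8,0,0]],[0.45,[0,0,0],[-0.8,0,0]],[0.45,[0,0,-40],[-0.8,0,0]],[0.45,[0,0,-80],[-0.8,0,0]],[0.45,[0,0,-140],[-0.8,0,0]],[0.45,[0,0,-140],[-0.8,0,0]],[0.45,[0,0,-140],[-0.8,0,0]],[0.45,[0,0,-140],[-0.8,0,0]]])

```text
time: 5.72
tool_pos: [0.5738, 0.2657, 0.3016]
ee_rot: [179.8, -0.1, 93.3]
contact_force: [-0.0, 0.0, 0.4]
finger_gap: 0.449
```

```bash
python3 -c "
from h import *
c=snap('wrist','w4'); 
hsv=cv2.cvtColor(c['img'],cv2.COLOR_BGR2HSV);W=cloud(c)
red=((hsv[...,0]<6)|(hsv[...,0]>174))&(hsv[...,1]>180)&(W[...,2]>.14)&(W[...,2]<.2)
t=red&(W[...,2]>.172); v,u=np.where(t); p=ray(c,u.mean(),v.mean(),.176);print(p,'from shut-start',p[:2]-[.536,.2615])
d=p[:2]-[.5325,.181];print('xs',d@[.9982,.0598])
to([.46,-.28,.33],30)
"
```

```text
[0.56818794 0.26544826 0.176     ] from shut-start [0.03218794 0.00394826]
xs 0.04067370972320615
t 5.7667 pos [0.5725 0.2652 0.2992] rot [-1.7996e+02 -1.0000e-02  9.3310e+01] F [ 0.3  0.3 -0.4] gap 0.449
shift [-537.8 -143.8  -30.8] turn [-4.000e-02  2.000e-02  6.331e+01]
```

View pics/w4.png

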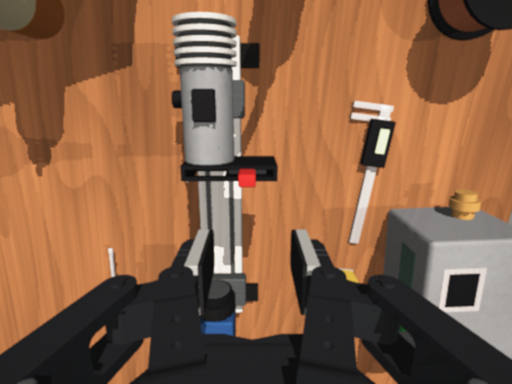

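```bash
python3 -c "
from h import *
c=snap('scene','s4'); a=load('scene0')['img'][125:205,280:350];b=c['img'][125:205,280:350]
cv2.imwrite('pics/cmp.png',cv2.resize(np.hstack([a,b]),None,fx=5,fy=5,interpolation=cv2.INTER_CUBIC))
w=load('w4')['img'][150:200,170:290]
cv2.imwrite('pics/w4c.png',cv2.resize(w,None,fx=6,fy=6,interpolation=cv2.INTER_CUBIC))
"
```

```text
(no output)
```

View pics/cmp.png

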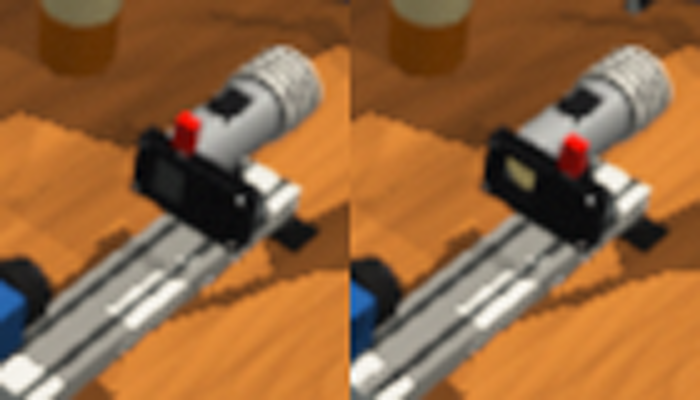

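View pics/w4c.png

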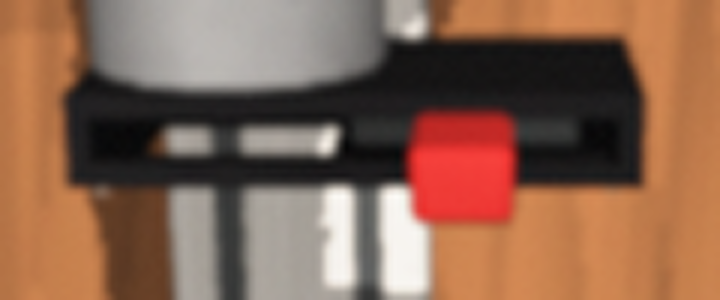

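The plate in the slot seems to have some room left to its right, so I'll check the stop with a second, gentle push using shut fingers from the -x side.

```bash
python3 -c "
from h import *
to([.533,.2645,.25],93.4);to([.533,.2645,.165],93.4)"
```

```text
t 5.8167 pos [0.5717 0.265  0.2977] rot [-1.7981e+02  4.0000e-02  9.3310e+01] F [-0.2 -0.5  0.6] gap 0.449
shift [  1.8 -38.5  47.8] turn [-0.19  0.04 -0.09]
t 5.8167 pos [0.5717 0.265  0.2977] rot [-1.7981e+02  4.0000e-02  9.3310e+01] F [-0.2 -0.5  0.6] gap 0.449
shift [  1.9 -38.3 132.8] turn [-0.19  0.04 -0.09]
```

Request:
play_rows(series=[[0,[2,-38.5,30],[-0.2,0,0]],[0,[2,-38.5,50],[-0.2,0,0]],[0,[2,-38.5,50],[-0.2,0,0]],[0,[2,-38.5,50],[-0.2,0,0]],[0,[2,-38.5,50],[-0.2,0,0]],[0,[2,-38.5,90],[-0.2,0,0]],[0,[2,-38.5,120],[-0.2,0,0]],[0,[2,-38.5,132],[-0.2,0,0]],[0,[2,-38.5,132],[-0.2,0,0]],[0,[2,-38.5,132],[-0.2,0,0]]])

```text
time: 6.65
tool_pos: [0.5339, 0.2649, 0.1666]
ee_rot: [179.9, 0.0, 93.3]
contact_force: [0.2, 0.5, 0.8]
finger_gap: -0.002
```

Request:
play_rows(series=[[0,[0,4,0],[0,0,0]],[0,[0,8,0],[0,0,0]],[0,[0,12,0],[0,0,0]],[0,[0,15,0],[0,0,0]],[0,[0,15,0],[0,0,0]],[0,[0,15,0],[0,0,0]]])

```text
time: 7.15
tool_pos: [0.5494, 0.2661, 0.1679]
ee_rot: [179.9, -0.0, 93.3]
contact_force: [-2.0, 0.1, 2.8]
finger_gap: 0.0
```

Request:
play_rows(series=[[0,[0,3,0],[0,0,0]],[0,[0,6,0],[0,0,0]],[0,[0,6,0],[0,0,0]],[0,[0,6,0],[0,0,0]]])

```text
time: 7.48
tool_pos: [0.5504, 0.2661, 0.1677]
ee_rot: [-179.4, 0.1, 93.3]
contact_force: [-13.3, -0.1, 10.3]
finger_gap: 0.002
```

```bash
python3 -c "
from h import *
c=snap('wrist','w5'); 
hsv=cv2.cvtColor(c['img'],cv2.COLOR_BGR2HSV);W=cloud(c)
red=((hsv[...,0]<6)|(hsv[...,0]>174))&(hsv[...,1]>180)&(W[...,2]>.14)&(W[...,2]<.2)
t=red&(W[...,2]>.172); v,u=np.where(t); p=ray(c,u.mean(),v.mean(),.176);print(p,u.min(),u.max())
print(bot.observe()['contact_force'],bot.observe()['tool_pos'])
"
```

```text
[0.56991342 0.26616185 0.176     ] 282 306
[-11.51575215  -0.68021689   9.62076386] [0.55042644 0.26616074 0.1676603 ]
```

View pics/w5.png

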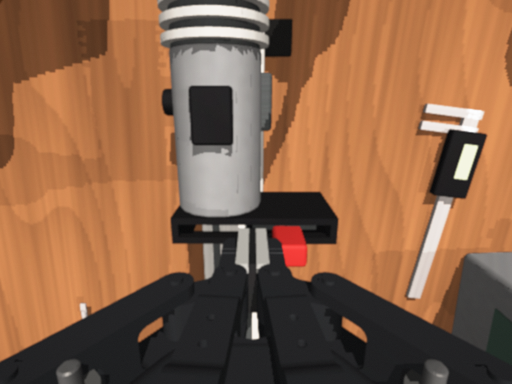

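Pushing with 13 N moves it no further, so the shutter is on its hard stop. I'll back off, rise and go to look at the cell from above.

Request:
play_rows(series=[[0,[0,-8,0],[-0.6,0,0]],[0,[0,-12,0],[-0.6,0,0]],[0,[0,-12,-30],[-0.6,0,0]],[0,[0,-12,-70],[-0.6,0,0]],[0.7,[0,-12,-110],[-0.6,0,0]],[0.7,[0,-12,-150],[-0.6,0,0]],[0.7,[0,-12,-150],[-0.6,0,0]],[0.7,[0,-12,-150],[-0.6,0,0]]])

```text
time: 8.2
tool_pos: [0.5425, 0.2664, 0.322]
ee_rot: [179.4, -0.1, 93.3]
contact_force: [-0.5, 0.2, -1.6]
finger_gap: 0.563
```

```bash
python3 -c "
from h import *
to([.46,-.30,.30],30)"
```

```text
t 8.2 pos [0.5425 0.2664 0.322 ] rot [ 1.7944e+02 -9.0000e-02  9.3280e+01] F [-0.5  0.2 -1.6] gap 0.563
shift [-560.8 -114.9   20. ] turn [ 0.45 -0.39 63.27]
```

Request:
play_rows(series=[[0.7,[-560,-115,18],[0.5,-0.4,63]],[0.7,[-560,-115,18],[0.5,-0.4,63]],[0.7,[-560,-115,18],[0.5,-0.4,63]],[0.7,[-560,-115,18],[0.5,-0.4,63]],[0.7,[-560,-115,18],[0.5,-0.4,63]],[0.7,[-560,-115,18],[0.5,-0.4,63]],[0.7,[-560,-115,18],[0.5,-0.4,63]],[0.7,[-560,-115,18],[0.5,-0.4,63]],[0.7,[-560,-115,18],[0.5,-0.4,63]],[0.7,[-560,-115,18],[0.5,-0.4,63]],[0.7,[-560,-115,18],[0.5,-0.4,63]],[0.7,[-560,-115,18],[0.5,-0.4,63]],[0.7,[-560,-115,18],[0.5,-0.4,63]],[0.7,[-560,-115,18],[0.5,-0.4,63]],[0.7,[-560,-115,18],[0.5,-0.4,63]],[0.7,[-560,-115,18],[0.5,-0.4,63]],[0.7,[-560,-115,18],[0.5,-0.4,63]],[0.7,[-560,-115,18],[0.5,-0.4,63]]])

```text
time: 9.7
tool_pos: [0.4597, -0.2979, 0.3009]
ee_rot: [-179.9, 0.1, 30.3]
contact_force: [0.1, 0.1, 0.7]
finger_gap: 0.7
```

```bash
python3 -c "
from h import *
c=snap('wrist','w6'); to([.505,-.28,.3],30);print(np.linalg.inv(c['world_to_cam'])[:3,3])
cv2.imwrite('pics/w6b.png',cv2.resize(c['img'],None,fx=1.5,fy=1.5,interpolation=cv2.INTER_CUBIC))"
```

```text
t 9.75 pos [ 0.4599 -0.2978  0.3013] rot [-1.7989e+02  5.0000e-02  3.0370e+01] F [ 0.5  0.3 -0. ] gap 0.7
shift [47.8  7.5  1.2] turn [-0.11  0.05  0.37]
[ 0.52134561 -0.26214621  0.44391471]
```

View pics/w6b.png

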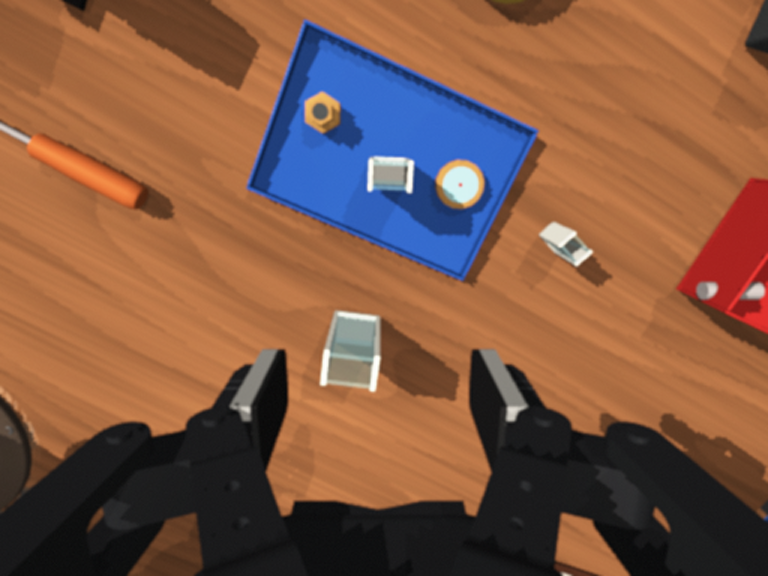

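```bash
cat > cell.py <<'E'
from h import *
import sys
c=load(sys.argv[1]);W=cloud(c)
z=W[...,2]; g0=np.array(eval(sys.argv[2])) ; H=float(sys.argv[3]); 
near=np.hypot(W[...,0]-g0[0],W[...,1]-g0[1])<.04
m=near&(z>H-.013)&(z<H+.012)
print(m.sum(),'z pct',np.percentile(z[m],[10,50,90]).round(4))
hsv=cv2.cvtColor(c['img'],cv2.COLOR_BGR2HSV)
v,u=np.where(m&(hsv[...,1]<40)&(hsv[...,2]>190)); 
P=np.array([ray(c,a,b,H) for a,b in zip(u,v)])[:,:2]
r=cv2.minAreaRect((P*1000).astype(np.float32)); print('white',len(u),r,u.min(),u.max(),v.min(),v.max())
v,u=np.where(m); P=np.array([ray(c,a,b,H) for a,b in zip(u,v)])[:,:2]
print('all',cv2.minAreaRect((P*1000).astype(np.float32)))
E
python3 cell.py w6 '[.505,-.28]' 0.073
python3 -c "
from h import *
c=load('w6')
cv2.imwrite('pics/w6c.png',cv2.resize(c['img'][95:140,235:290],None,fx=12,fy=12,interpolation=cv2.INTER_NEAREST))"
```

```text
265 z pct [0.068  0.0735 0.0744]
white 169 ((504.9148864746094, -280.4125671386719), (24.036895751953125, 33.835906982421875), 26.951086044311523) 245 274 106 128
all ((504.59283447265625, -280.5563659667969), (24.09035873413086, 34.00999450683594), 28.17857551574707)
```

View pics/w6c.png

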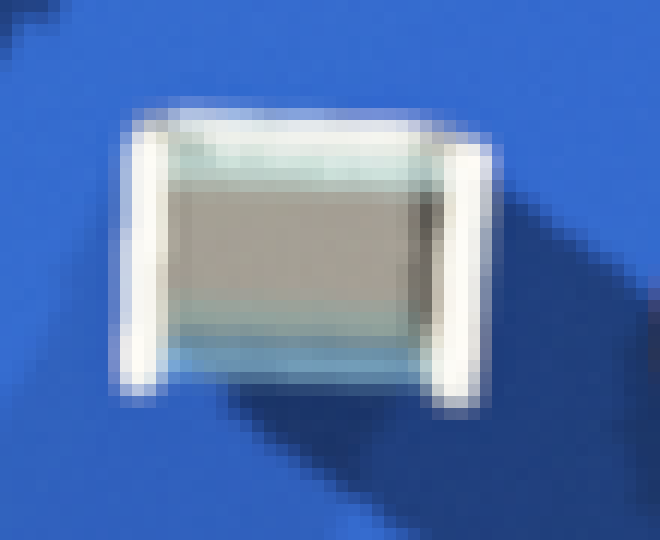

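The white top edges measure 24.0 × 34.0 mm at height 0.0735 m, which matches the given size. The centre is (0.5048, -0.2805) and the yaw is about 27.5°.

```bash
python3 -c "
from h import *
to([.5048,-.2805,.12],27.5)"
```

```text
t 9.75 pos [ 0.4599 -0.2978  0.3013] rot [-1.7989e+02  5.0000e-02  3.0370e+01] F [ 0.5  0.3 -0. ] gap 0.7
shift [ 47.6   8.1 181.2] turn [-0.11  0.05  2.87]
```

Request:
play_rows(series=[[0.7,[47.6,8.1,100],[0,0,2.9]],[0.7,[47.6,8.1,100],[0,0,2.9]],[0.7,[47.6,8.1,100],[0,0,2.9]],[0.7,[47.6,8.1,130],[0,0,2.9]],[0.7,[47.6,8.1,160],[0,0,2.9]],[0.7,[47.6,8.1,181],[0,0,2.9]],[0.7,[47.6,8.1,181],[0,0,2.9]],[0.7,[47.6,8.1,181],[0,0,2.9]],[0.7,[47.6,8.1,181],[0,0,2.9]]])

```text
time: 10.5
tool_pos: [0.5061, -0.2804, 0.1218]
ee_rot: [180.0, -0.0, 27.5]
contact_force: [-0.9, -0.6, 0.6]
finger_gap: 0.701
```

```bash
python3 -c "
from h import *
c=snap('wrist','w7'); to([.5048,-.2805,.034],27.5)"; python3 cell.py w7 '[.505,-.28]' 0.073
```

```text
t 10.55 pos [ 0.5066 -0.2809  0.1225] rot [ 1.799e+02 -7.000e-02  2.752e+01] F [-0.9  0.4 -0.3] gap 0.701
shift [-1.5 -1.4 88.5] turn [ 0.1  -0.07  0.02]
1275 z pct [0.063  0.0725 0.0741]
white 454 ((506.469482421875, -279.9140930175781), (27.34394645690918, 33.97797775268555), 27.509214401245117) 226 277 188 227
all ((506.4499816894531, -279.87664794921875), (27.34394645690918, 34.06241989135742), 27.509214401245117)
```

View pics/w7.png

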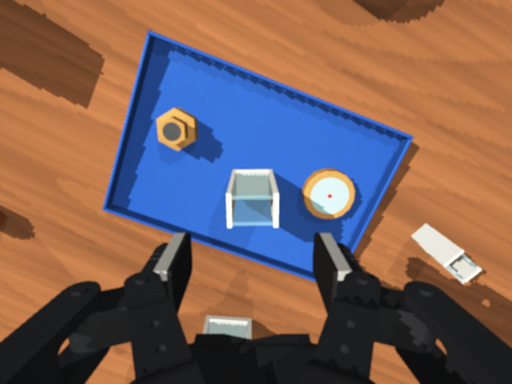

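Request:
play_rows(series=[[0.7,[-1.5,-1.3,25],[0,0,0]],[0.7,[-1.5,-1.3,50],[0,0,0]],[0.7,[-1.5,-1.3,75],[0,0,0]],[0.7,[-1.5,-1.3,88],[0,0,0]],[0.7,[-1.5,-1.3,88],[0,0,0]],[0.7,[-1.5,-1.3,88],[0,0,0]],[0.7,[-1.5,-1.3,88],[0,0,0]]])

```text
time: 11.13
tool_pos: [0.5064, -0.2817, 0.0366]
ee_rot: [179.7, -0.2, 27.5]
contact_force: [0.2, 0.1, 0.0]
finger_gap: 0.692
```

```bash
python3 -c "
from h import *
c=snap('wrist','w8'); to([.5048,-.2805,.034],27.5)"
```

```text
t 11.1833 pos [ 0.5065 -0.2817  0.0367] rot [179.69  -0.18  27.52] F [ 0.1  0.1 -0.7] gap 0.695
shift [-1.  -1.9  2.7] turn [ 0.31 -0.18  0.02]
```

View pics/w8.png

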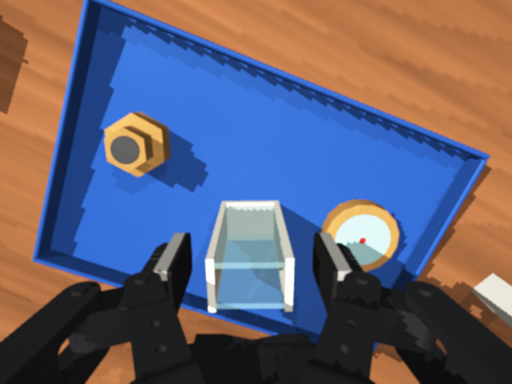

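Request:
play_rows(series=[[0.7,[-1.5,-2.5,3],[0.3,-0.2,0]],[0.7,[-1.5,-2.5,3],[0.3,-0.2,0]],[0.7,[-1.5,-2.5,3],[0.3,-0.2,0]],[0.6,[-1.5,-2.5,3],[0.3,-0.2,0]],[0.5,[-1.5,-2.5,3],[0.3,-0.2,0]],[0.44,[-1.5,-2.5,3],[0.3,-0.2,0]],[0.35,[-1.5,-2.5,3],[0.3,-0.2,0]],[0.2,[-1.5,-2.5,3],[0.3,-0.2,0]],[0.2,[-1.5,-2.5,3],[0.3,-0.2,0]],[0.2,[-1.5,-2.5,3],[0.3,-0.2,0]],[0.2,[-1.5,-2.5,3],[0.3,-0.2,0]]], force=30)

```text
time: 12.1
tool_pos: [0.5042, -0.2803, 0.0338]
ee_rot: [180.0, 0.0, 27.5]
contact_force: [1.0, 0.4, 0.7]
finger_gap: 0.398
```

```bash
python3 -c "
from h import *
c=snap('wrist','w9'); to([.5048,-.2805,.034],27.5)"
```

```text
t 12.15 pos [ 0.5042 -0.2803  0.0338] rot [1.7997e+02 1.0000e-02 2.7520e+01] F [ 0.7 -0.3  1.2] gap 0.394
shift [ 0.4  0.4 -0.2] turn [0.03 0.01 0.02]
```

View pics/w9.png

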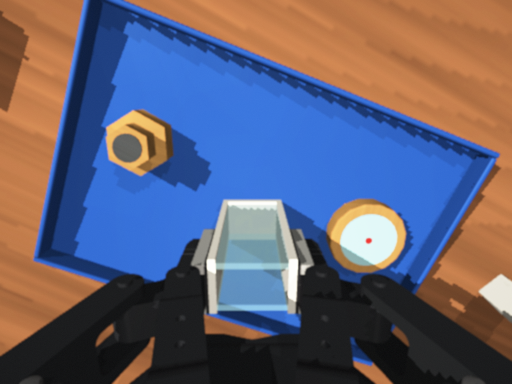

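Request:
play_rows(series=[[0.2,[0,0,-5],[0,0,0]],[0.2,[0,0,-15],[0,0,0]],[0.2,[0,0,-30],[0,0,0]],[0.2,[0,0,-50],[0,0,0]],[0.2,[0,0,-70],[0,0,0]],[0.2,[0,0,-100],[0,0,0]],[0.2,[0,0,-130],[0,0,0]],[0.2,[0,0,-160],[0,0,0]],[0.2,[0,0,-190],[0,0,0]],[0.2,[0,0,-210],[0,0,0]],[0.2,[0,0,-210],[0,0,0]],[0.2,[0,0,-210],[0,0,0]]])

```text
time: 13.15
tool_pos: [0.5049, -0.2807, 0.2459]
ee_rot: [179.8, -0.1, 27.5]
contact_force: [-0.2, 1.0, -1.9]
finger_gap: 0.392
```

```bash
python3 -c "
from h import *
c=snap('wrist','w10'); to([.5325,.181,.25],93.4)"
```

```text
t 13.2 pos [ 0.5038 -0.2799  0.2438] rot [1.7998e+02 1.0000e-02 2.7520e+01] F [-0.7 -0.2 -1.2] gap 0.393
shift [ 238.4 -395.5   -6.4] turn [ 1.000e-02  2.000e-02 -6.588e+01]
```

View pics/w10.png

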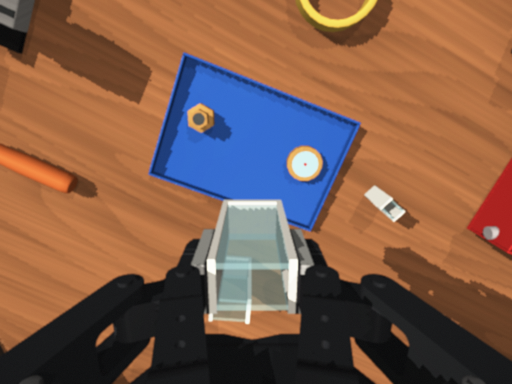

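Request:
play_rows(series=[[0.2,[12,-20,-6],[0,0,-3.3]],[0.2,[27,-45,-6],[0,0,-7]],[0.2,[43,-71,-6],[0,0,-11]],[0.2,[60,-99,-6],[0,0,-15.5]],[0.2,[77,-128,-6],[0,0,-20]],[0.2,[94,-156,-6],[0,0,-25]],[0.2,[111,-184,-6],[0,0,-30]],[0.2,[128,-212,-6],[0,0,-35]],[0.2,[145,-240,-6],[0,0,-40]],[0.2,[162,-268,-6],[0,0,-45]],[0.2,[179,-296,-6],[0,0,-50]],[0.2,[195,-323,-6],[0,0,-54]],[0.2,[209,-347,-6],[0,0,-58]],[0.2,[221,-367,-6],[0,0,-61]],[0.2,[230,-382,-6],[0,0,-64]],[0.2,[236,-391,-6],[0,0,-65.5]],[0.2,[238.4,-395.5,-6],[0,0,-65.9]],[0.2,[238.4,-395.5,-6],[0,0,-65.9]],[0.2,[238.4,-395.5,-6],[0,0,-65.9]]])

```text
time: 14.78
tool_pos: [0.5319, 0.1802, 0.2486]
ee_rot: [-179.9, 0.1, 93.4]
contact_force: [-0.0, -1.0, -1.5]
finger_gap: 0.394
```

```bash
python3 -c "
from h import *
c=snap('wrist','w11'); to([.532,.1812,.1162],93.4)"
```

```text
t 14.8333 pos [0.5322 0.1799 0.249 ] rot [-1.7992e+02  8.0000e-02  9.3350e+01] F [-0.4  0.3 -0.1] gap 0.392
shift [1.500e+00 1.000e-01 1.328e+02] turn [-0.08  0.08 -0.05]
```

View pics/w11.png

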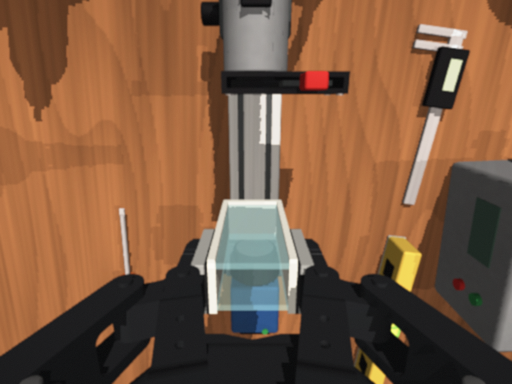

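Request:
play_rows(series=[[0.2,[1.5,0,10],[0,0,0]],[0.2,[1.5,0,30],[0,0,0]],[0.2,[1.5,0,50],[0,0,0]],[0.2,[1.5,0,70],[0,0,0]],[0.2,[1.5,0,88],[0,0,0]],[0.2,[1.5,0,105],[0,0,0]],[0.2,[1.5,0,118],[0,0,0]],[0.2,[1.5,0,127],[0,0,0]],[0.2,[1.5,0,132],[0,0,0]],[0.2,[1.5,0,133],[0,0,0]],[0.2,[1.5,0,133],[0,0,0]],[0.2,[1.5,0,133],[0,0,0]]])

```text
time: 15.83
tool_pos: [0.5327, 0.1813, 0.1168]
ee_rot: [180.0, 0.1, 93.3]
contact_force: [-0.0, -0.1, -0.4]
finger_gap: 0.396
```

```bash
python3 - <<'E'
from h import *
c=snap('wrist','w12');s=snap('scene','s12');t=snap('top','t12'); to([.532,.1812,.1158],93.4)
cv2.imwrite('pics/f.png',cv2.resize(np.hstack([s['img'][110:230,240:360],t['img'][130:250,70:260]]),None,fx=2.5,fy=2.5,interpolation=cv2.INTER_CUBIC))
W=cloud(c);hsv=cv2.cvtColor(c['img'],cv2.COLOR_BGR2HSV)
# rail + lens relation from wrist view now
for y in (.21,.22,.23):
    q=W[(W[...,2]>.02)&(W[...,2]<.04)&(abs(W[...,1]-y)<.006)&(W[...,0]>.42)&(W[...,0]<.65)]
    if len(q): print('rail',y,q[:,0].min(),q[:,0].max())
m=(abs(W[...,2]-.155)<.006)&(hsv[...,1]<50)&(hsv[...,2]>170)&(np.hypot(W[...,0]-.532,W[...,1]-.181)<.03)
q=W[m];print(m.sum(),np.median(q[:,2]),cv2.minAreaRect((q[:,:2]*1000).astype(np.float32)))
m=(c['img'].max(2)<70)&(abs(W[...,2]-.146)<.006)&(W[...,1]>.24)&(W[...,1]<.29)
if m.sum(): print('housing',cv2.minAreaRect((W[m][:,:2]*1000).astype(np.float32)))
red=((hsv[...,0]<6)|(hsv[...,0]>174))&(hsv[...,1]>180)&(W[...,2]>.172)&(W[...,2]<.185)
if red.sum(): print('tab',W[red].mean(0))
E
```

```text
t 15.9833 pos [0.5327 0.1814 0.117 ] rot [1.7997e+02 6.0000e-02 9.3350e+01] F [ 0.3 -0.5  0.6] gap 0.395
shift [-0.2 -0.7  1.2] turn [ 0.03  0.06 -0.05]
rail 0.21 0.5011166237235545 0.5606539604917606
rail 0.22 0.49992013819702524 0.5605106084990085
rail 0.23 0.49992013819702524 0.5597891691281127
2542 0.1557672449947676 ((531.6649169921875, 184.08924865722656), (44.4862060546875, 25.13269805908203), 7.92186975479126)
housing ((550.3886108398438, 263.6268310546875), (96.25008392333984, 16.418519973754883), 3.2890472412109375)
tab [0.56702683 0.2641097  0.17606416]
```

View pics/w12.png

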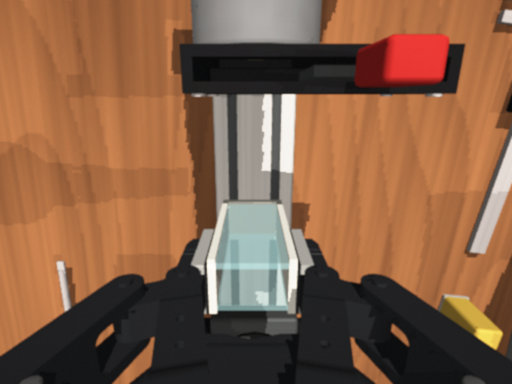

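View pics/f.png

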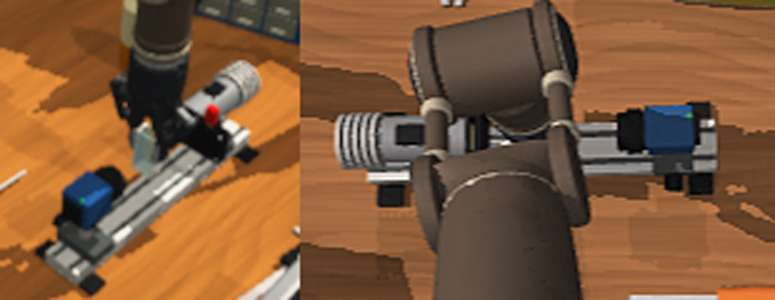

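Request:
play_rows(series=[[0.2,[0.5,-0.5,1],[0,0,0]],[0.2,[0.5,-0.5,1],[0,0,0]],[0.2,[0.5,-0.5,1],[0,0,0]],[0.2,[0.5,-0.5,1],[0,0,0]],[0.2,[0.5,-0.5,1],[0,0,0]],[0.2,[0.5,-0.5,1],[0,0,0]]])

```text
time: 16.48
tool_pos: [0.5321, 0.1819, 0.116]
ee_rot: [180.0, 0.1, 93.3]
contact_force: [-0.7, 0.1, 0.1]
finger_gap: 0.393
```

```bash
python3 -c "
from h import *
to([.532,.1815,.1158],93.4); print(bot.observe()['joint_vel'].round(2)); print(bot.close_job())"
```

```text
t 16.4833 pos [0.5321 0.1819 0.116 ] rot [1.7997e+02 6.0000e-02 9.3350e+01] F [-0.7  0.1  0.1] gap 0.393
shift [-0.4 -0.1  0.2] turn [ 0.03  0.06 -0.05]
[-0.02 -0.02  0.02  0.08  0.04  0.03]
the job is handed in; nothing more can be done
None
```

I slid the shutter open by its red tab and lifted the cell from the tray by its two frosted plates. The job was handed in at 16.5 s with the cell held in the light path; no verdict was given.

**Final position:** the gripper pose puts the cell's middle within about 1 mm of the beam point I measured, with the windows square to the light and the cell upright to within about 0.1°. The measured finger opening matched the cell's 34 mm width. The arm was still and there was no outside force on the tool.

**Disagreements and limits:**
- **Shutter travel:** the tab moved only about 32–33 mm, because the shutter seems to have started about 8 mm open. A second push of 13 N moved it no further. It then stood at about +40 mm on the stand, so I took it to be on its stop, although a narrow gap was still visible beside the plate in the slot.
- **Stand position:** two estimates of mid-gap along the light differed by about 1.5 mm, within tolerance. The fixed cameras disagreed with each other by 7–8 mm in x, so I relied on the wrist camera.
- **Bystanders:** nothing was seen to move in the pictures, but I did not measure their positions again at the end.

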